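Put the blood-draw trolley back in order after wiping it down

TASK

The trolley top has just been wiped, and its small stock was piled into one stack to make room. Take the stack apart and put everything back where it lives: the pulse oximeter lying in its grey cradle, the tape roll on its spindle, and each of the two card boxes flat in the white bin of its own size. Set things down rather than dropping them or letting them fall from the stack, and leave the two loose glass vials at the left of the trolley top standing where they are.

Things in the scene. Friction and masses are not known exactly. Their poses are not given: they have to be found in the camera images.
- oximeter: Finger-clip pulse oximeter, blue upper half with a dark display, white lower half; 60 (its x) x 33 (its y) x 33 mm high, rigid (closed). Origin: centre of its underside, z up. Starts on top of the stack, lying on the tape roll. Grip it across its 33 mm width (its y).
- tape: Roll of white surgical tape lying flat, a ring of outside diameter 54 mm, hole diameter 27 mm, 25 mm high. Origin: centre of its underside, z along its axis, up. Starts in the stack, flat on the plaster box and under the oximeter. Grip it across its outside diameter.
- plaster_box: Small closed card box, white with an orange lower edge; 45 (x) x 70 (y) x 32 mm high. Origin: centre of its underside, z up. Starts in the stack, on the swab box and under the tape roll, about parallel to the swab box. Grip it across its 45 mm side (x).
- swab_box: Larger closed card box, white with a blue lower edge; 58 (x) x 98 (y) x 48 mm high. Origin: centre of its underside, z up. The bottom of the stack, standing on the trolley top. Grip it across its 58 mm side (x).
- cradle: The oximeter's place: shallow grey cradle with a dark liner, fixed. Pocket 72 (x) x 45 (y) mm, its floor 4 mm above the origin; walls 6 mm thick, the long ones (at +-y) rise to 12 mm, the end walls (at +-x) to 18 mm above the origin. Origin: centre of its underside, on the trolley top. The oximeter lies with its x along the cradle's x, either way round.
- spindle: The tape roll's place: fixed tape spindle, a round grey base of 72 mm diameter, 6 mm high, with an upright steel post of 12 mm diameter in its centre, tapering to its tip 46 mm above the origin. Origin: centre of the base's underside. The roll lies flat on the base, the post through its hole.
- short_bin: The plaster box's place: the shorter of two fixed white open bins; inside 61 (x) x 86 (y) mm, walls 3 mm, floor 3 mm above the origin. End walls (at +-y) and corners (to 15 mm from the inner ends) rise to 30 mm; between, the long sides (at +-x) are only 14 mm high. Origin: centre of its underside. The box stands flat in it, its y along the bin's y, either way round.
- long_bin: The swab box's place: the longer of two fixed white open bins; inside 74 (x) x 114 (y) mm, walls 3 mm, floor 3 mm above the origin. End walls (at +-y) and corners (to 15 mm from the inner ends) rise to 30 mm; between, the long sides (at +-x) are only 14 mm high. Origin: centre of its underside. The box stands flat in it, its y along the bin's y, either way round.
- red_vial: Bystander: amber glass vial with a red seal, 24 mm diameter, 46 mm high, standing at the left (+y) of the trolley top. Origin: centre of its underside. Leave it standing where it is.
- green_vial: Bystander: amber glass vial with a green seal, 24 mm diameter, 46 mm high, standing at the left (+y) of the trolley top. Origin: centre of its underside. Leave it standing where it is.
Things that resemble listed ones, but are neither listed nor needed, are in the scene too. Leave any purple look-alike of the oximeter alone.

How it is judged:
By the outcome, as a careful person would: the job done as asked, in the order asked, and still so for the second after the job is handed in, with the robot touching nothing.
It also fails if it takes over 112 s, if anything falls off the work surface, if the arm or the gripper's body presses on something with over 40 N, if the wrist force passes 120 N, or if a joint passes its speed limit or range.

ROBOT

A 6-joint arm with a two-finger parallel gripper is mounted at the origin on a cart in front of the work surface, level with it; the furniture and walls round the work are solid. World frame = base frame: x ahead of the robot, y to its left, z up, the work surface at z = 0. Lengths are in m, angles in rad, forces in N, time in s.
With the tool pointing down it reaches from about 0.375 to 0.925 m from the base axis. Payload 5.7 kg.
Tool frame: the origin (TCP) lies on the centre line of the jaws, within the pads' length; the fingertips stand 25 mm ahead of it and the grasp point (between the pads) lies 6 mm ahead of it; z points along the fingers, y is the line along which they close (so a half turn about z gives the same grasp; the last joint's range is limited). The gripper opens to 88 mm and grips with 3 to 60 N. Pads are 20 mm wide; open, the fingers measure 115 mm over their backs; the gripper's body (75 mm by 178 mm) begins 61 mm behind the grasp point.
Start: joints at [1.227, 0.359, 1.51, -0, 1.272, -0.115], TCP at [0.136, 0.584, 0.248] pointing down, gripper open.
Joint ranges: [-2.97, 2.97], [-1.01, 2.36], [0.21, 2.38], [-0.96, 4.11], [0.2, 2.71], [-2.98, 2.98]. Speed limits (rad/s): [2.39, 2.39, 3.14, 3.14, 3.14, 3.14].

INTERFACE

Orientations are given as a unit quaternion [w, x, y, z].
In Python, from bench import arm gives the robot as it stands. The module is installed in compiled form; this text tells all that it offers. Calls block until the motion is done:
- arm.movep(position, orientation): joint-space move of the TCP to a pose.
- arm.movel(position, attitude=None, velocity=0.15, max_force=None): straight line of the TCP; attitude=None keeps the orientation; velocity is the mean speed in m/s. With max_force (N) it stops when the force on the tool has changed by that much, and returns True; else False.
- arm.movej(angles): joint-space move.
- arm.gripper_to(opening, squeeze=None): opening from 0.0 (shut) to 1.0 (fully open); squeeze is the grip in N (None keeps the last); returns when the fingers have stopped.
- arm.sleep(seconds).
- arm.solve_ik(position, orientation): joint angles nearest the present ones, or None.
- arm.read_camera(name): name is "side" or "top"; returns a dict with "color" (384x512x3 uint8, red, green, blue), "K" (3x3 intrinsics, pixels), "D" ([k1, k2, p1, p2, k3] as OpenCV has them; the pictures are not rectified), "R" (3x3) and "t" (3): a world point X has camera coordinates R X + t. Camera axes: x right, y down, z forward; pixel columns grow to the right and rows downward; lengths in m; the calibration is good to about 2 mm. A picture is of the moment at which its call begins. There is no depth.
A pose or a line that the arm cannot do raises arm.IKError and nothing moves.
- arm.job_done(): hands the job in; it is judged then, once.
Readings, each from a call of its own:
- arm.read_clock(): time.
- arm.read_joint_pos(): joint angles.
- arm.read_qvel(): joint speeds.
- arm.read_tau(): joint torques, N m.
- arm.read_tool_pos(): TCP position.
- arm.read_eef_rot(): TCP orientation.
- arm.read_contact_force(): force on the tool from outside, world axes, zero at the start.
- arm.read_moment(): the same for the moment, N m.
- arm.read_width(): opening from 0.0 (shut) to 1.0 (fully open).
- arm.read_grip_force(): force on a finger pad.
Only numpy, scipy, OpenCV 4.12 (cv2) and the standard library are available. Lean on these libraries where they do the work, as an engineer would, in place of code of your own. Each camera call takes 0.05 s, during which the arm holds its last target. There are 200 camera calls.

## Working session

There is one attempt and no reset: what is moved stays moved. The work goes in short steps, each a Python script; the robot and the scene stay as the last script left them, time stands still between calls to the robot, and variables do not carry over. Pictures are saved under pics/ and viewed, at most 14 in all, crops included, and the job is handed in when it is done.

```bash
mkdir -p pics
python3 - <<'E'
from bench import arm
import cv2
for n in("top","side"):
    c=arm.read_camera(n); cv2.imwrite(f"pics/{n}0.png",cv2.resize(c["color"][:,:,::-1],(800,600),interpolation=cv2.INTER_CUBIC))
    print(n,c["K"].round(1).tolist(),c["D"],c["R"].round(3).tolist(),c["t"].round(3))
print(arm.read_clock(),arm.read_eef_rot())
E
```

```text
top [[436.0, 0.0, 257.9], [0.0, 436.0, 193.6], [0.0, 0.0, 1.0]] [-0.09978547  0.          0.          0.          0.        ] [[-0.017, -1.0, -0.019], [-0.98, 0.02, -0.196], [0.197, 0.016, -0.98]] [0.082 0.539 1.003]
side [[450.4, 0.0, 261.3], [0.0, 450.4, 190.7], [0.0, 0.0, 1.0]] [-0.17116049  0.          0.          0.          0.        ] [[-0.973, -0.232, 0.015], [-0.138, 0.525, -0.84], [0.187, -0.819, -0.542]] [0.555 0.102 1.154]
0.1 [-1.88746061e-04  1.14137257e-01  9.93464655e-01 -7.93783029e-04]
```

View pics/top0.png

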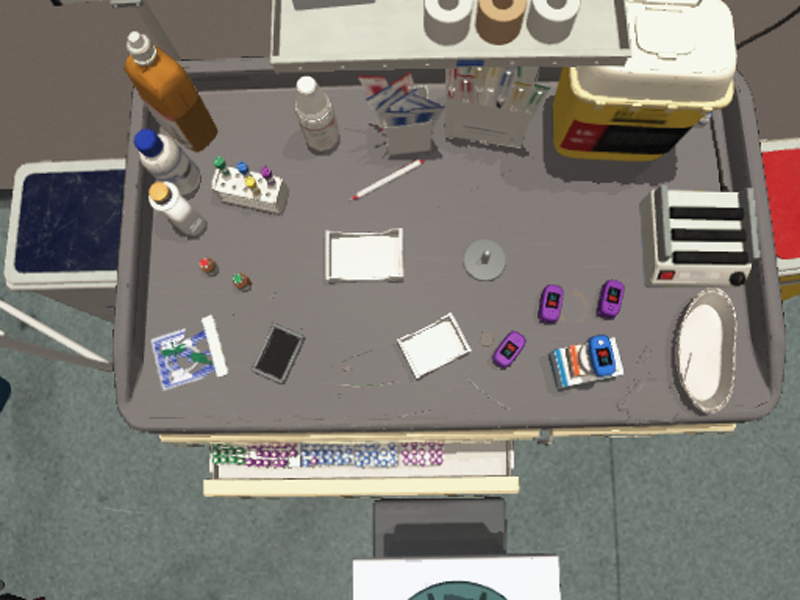

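View pics/side0.png

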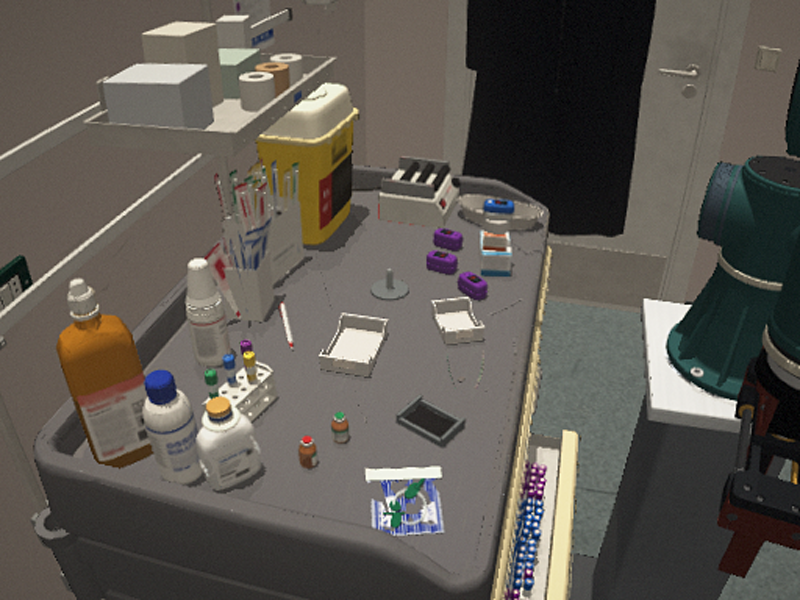

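Top view (800x600): the stack is at (588,362) with the blue oximeter on top at (602,355). Purple look-alikes are at (551,303), (611,299) and (509,348). The cradle is at (279,353), the spindle at (485,260), the long bin at (364,256), the short bin at (434,346), and the vials at (207,266) and (241,282). The blue one on the stack fits the description. I'll confirm it in an enlarged crop.

```bash
cat > h.py <<'E'
import numpy as np, cv2
from bench import arm
def crop(name,x0,y0,w,h,s):
    """crop in raw pixels, enlarged s times, with ticks every 10 px"""
    c=arm.read_camera(name)["color"][y0:y0+h,x0:x0+w,::-1]
    o=cv2.resize(np.ascontiguousarray(c),None,fx=s,fy=s,interpolation=cv2.INTER_CUBIC)
    for x in range(-(-x0//10)*10,x0+w,10):
        cv2.line(o,(int((x-x0+.5)*s),0),(int((x-x0+.5)*s),6),(0,255,255),1); cv2.putText(o,str(x),(int((x-x0)*s),16),0,.33,(0,255,255),1)
    for y in range(-(-y0//10)*10,y0+h,10):
        cv2.line(o,(0,int((y-y0+.5)*s)),(6,int((y-y0+.5)*s)),(0,255,255),1); cv2.putText(o,str(y),(8,int((y-y0+.5)*s)+4),0,.33,(0,255,255),1)
    return o
def ray(name,uv,z):
    c=arm.read_camera(name); return ray_c(c,uv,z)
def ray_c(c,uv,z):
    p=cv2.undistortPoints(np.float64(uv).reshape(-1,1,2),c["K"],c["D"])[:,0]
    d=np.c_[p,np.ones(len(p))]@c["R"]; o=-c["R"].T@c["t"]
    return o+d*((z-o[2])/d[:,2])[:,None]
def proj(c,X):
    return cv2.projectPoints(np.float64(X),cv2.Rodrigues(c["R"])[0],c["t"],c["K"],c["D"])[0][:,0]
E
python3 - <<'E'
from h import *
cv2.imwrite("pics/a.png",np.hstack([crop("top",345,205,60,50,6.6),crop("side",295,125,60,50,6.6)]))
a=crop("top",145,195,60,60,6.6);b=crop("top",245,190,60,60,6.6)
cv2.imwrite("pics/b.png",np.hstack([a,b]))
E
```

```text
(no output)
```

View pics/a.png

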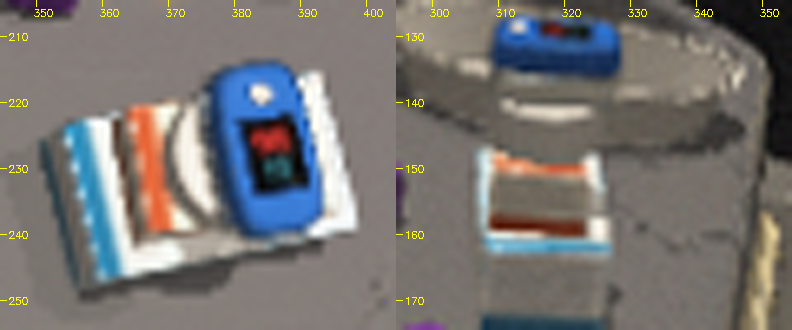

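View pics/b.png

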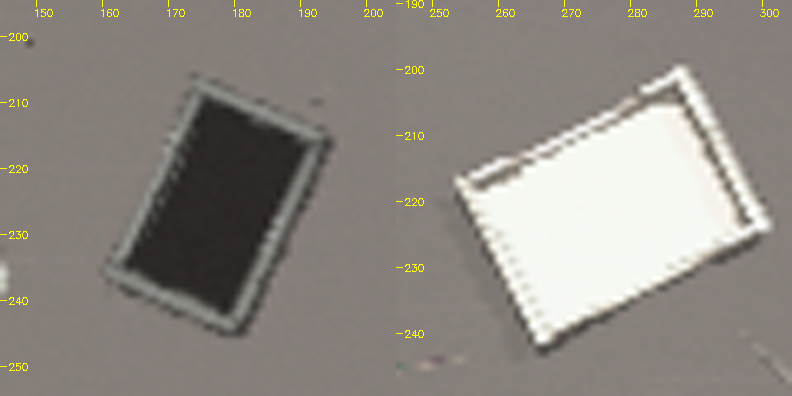

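The crop confirms the target: the oximeter on the stack (top raw pixel 384,227) is blue with a dark display, and the purple ones are decoys. Cradle and short-bin corners are clear. Next the spindle and the long bin.

Run:
```python
from h import *
cv2.imwrite("pics/c.png",np.hstack([crop("top",203,138,62,50,6.4),crop("top",285,138,50,50,6.4)]))
cv2.imwrite("pics/d.png",np.hstack([crop("side",200,170,112,55,4.2),crop("side",245,250,60,55,4.2)]))
```

```text
(no output)
```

View pics/c.png

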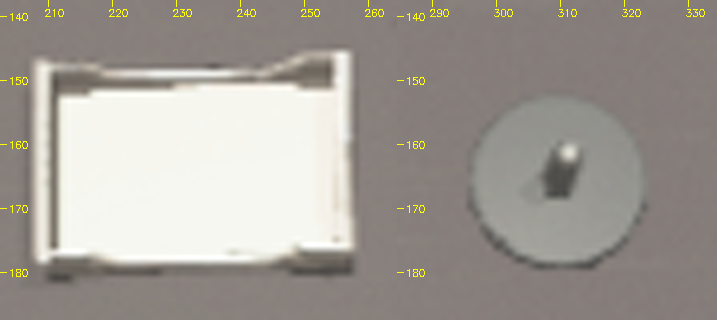

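View pics/d.png

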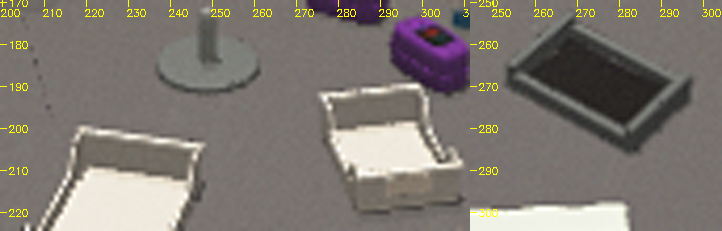

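```bash
cat > fit.py <<'E'
from h import *
from scipy.optimize import least_squares
cams={n:arm.read_camera(n) for n in("top","side")}
def fit(sx,sy,obs,g):
    """obs: list of (cam, z, uv, cornerindex signs). returns x,y,yaw"""
    def pr(p):
        c,s=np.cos(p[2]),np.sin(p[2]); r=[]
        for n,z,uv,(a,b) in obs:
            X=[p[0]+c*a*sx/2-s*b*sy/2,p[1]+s*a*sx/2+c*b*sy/2,z]
            r+=list(proj(cams[n],[X])[0]-uv)
        return np.array(r)
    s=least_squares(pr,g,loss="soft_l1"); return s.x,s.fun if 0 else pr(s.x).reshape(-1,2).round(1)
E
python3 - <<'E'
from fit import *
T=cams["top"]; S=cams["side"]
def show(name,c,uv,z):print(name,ray_c(c,uv,z)[:,:2].round(3).tolist())
cr=[(174.8,206.3),(194.8,215.4),(180.9,245),(160.9,235.4)]; crs=[(269,252.4),(253.5,266.2),(282.6,280.9),(296.9,268.5)]
show("cradle",T,cr,.018);show("cradleS",S,crs,.018)
sb=[(287.5,199.5),(301.2,224),(266.3,242.5),(253.9,217.1)]; sbs=[(275.7,192.4),(299,190),(309.5,207.6),(283.3,210.5)]
show("short",T,sb,.03);show("shortS",S,sbs,.03)
lb=[(208.1,146.9),(257.2,145.6),(257.8,175.9),(208.1,178.4)]
show("long",T,lb,.03)
show("spin",T,[(309.7,165.6)],.006);show("spinS",S,[(249,184.3)],.006);show("tip",T,[(285+(567-397)/6.4-.5,138+150/6.4-.5)],.044)
show("swab",T,[(354.5,223.3),(360.4,246.9),(398.6,239.3),(393,215.1)],.048)
show("pl",T,[(364.2,220.9),(368.4,239.7)],.08)
# oximeter: blue mask, both cameras
for n,z in(("top",.136),("side",.13)):
    h=cv2.cvtColor(cams[n]["color"],cv2.COLOR_RGB2HSV); m=((abs(h[:,:,0].astype(int)-109)<8)&(h[:,:,1]>150)).astype(np.uint8)
    x0,y0,x1,y1=(373,210,398,245) if n=="top" else (305,125,332,140)
    mm=np.zeros_like(m);mm[y0:y1,x0:x1]=m[y0:y1,x0:x1]
    r=cv2.minAreaRect(cv2.findNonZero(mm)); print(n,r); show("ox",cams[n],cv2.boxPoints(r),z); show("oxc",cams[n],[r[0]],z-.01)
show("vials",T,[(207*.64,266*.64),(241*.64,282*.64)],.046)
E
```

```text
cradle [[0.52, 0.282], [0.496, 0.231], [0.422, 0.265], [0.447, 0.315]]
cradleS [[0.496, 0.238], [0.519, 0.292], [0.447, 0.322], [0.423, 0.276]]
short [[0.529, -0.001], [0.467, -0.033], [0.424, 0.054], [0.487, 0.083]]
shortS [[0.53, 0.002], [0.47, -0.027], [0.429, 0.051], [0.493, 0.081]]
long [[0.669, 0.197], [0.67, 0.072], [0.591, 0.071], [0.587, 0.196]]
spin [[0.621, -0.062]]
spinS [[0.621, -0.057]]
tip [[0.623, -0.062]]
swab [[0.464, -0.16], [0.407, -0.171], [0.423, -0.264], [0.482, -0.255]]
pl [[0.465, -0.176], [0.421, -0.184]]
top ((384.8646545410156, 227.14117431640625), (25.3808650970459, 13.992016792297363), 77.47119140625)
ox [[0.468, -0.189], [0.474, -0.22], [0.418, -0.228], [0.412, -0.198]]
oxc [[0.444, -0.211]]
side ((319.0, 131.5), (7.0, 18.0), 90.0)
ox [[0.474, -0.223], [0.421, -0.239], [0.416, -0.189], [0.467, -0.175]]
oxc [[0.446, -0.227]]
vials [[0.608, 0.385], [0.581, 0.329]]
```

```bash
cat >> h.py <<'E'
def quat(theta):
    """tool down, jaws closing along world angle theta (deg); of the two half turns take the smaller joint-6 angle"""
    return [np.array([0,np.cos(f),np.sin(f),0]) for f in np.radians([(theta+90)/2,(theta+270)/2])]
def go(x,y,z,theta):
    best=min((q for q in ((arm.solve_ik([x,y,z],o),o) for o in quat(theta)) if q[0] is not None),key=lambda q:abs(q[0][5]))
    arm.movep([x,y,z],best[1])
def state(m=""): print(m,round(arm.read_clock(),1),np.round(arm.read_tool_pos(),4),"w",round(arm.read_width()*88,1),"grip",round(arm.read_grip_force(),1),"F",np.round(arm.read_contact_force(),1))
E
python3 - <<'E'
from h import *
go(.444,-.211,.28,98); state()
arm.movel([.444,-.211,.175]); state()
cv2.imwrite("pics/e.png",np.hstack([crop("top",345,195,65,60,6),crop("side",290,105,65,60,6)]))
E
```

```text
3.6 [ 0.4443 -0.2104  0.28  ] w 88.0 grip 0.0 F [0.3 0.  0.6]
 4.4 [ 0.4446 -0.2112  0.1756] w 87.6 grip 0.0 F [ 0.1 -1.1 -0. ]
```

View pics/e.png

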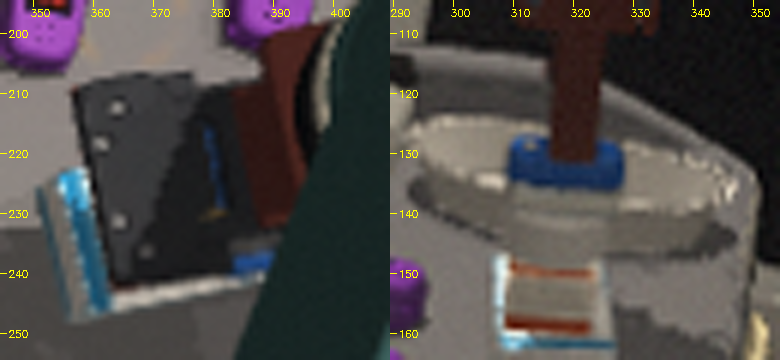

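Run:
```python
from h import *
S=arm.read_camera("side")
u=np.array([np.cos(np.radians(98)),np.sin(np.radians(98)),0])
for d in(.044,.057): print(proj(S,[np.array([.4446,-.2112,.1506])+d*u]))
for x in(.444,.447): print("ox +y bottom/top face",proj(S,[[x+.0165*u[0],-.211+.0165*u[1],z] for z in(.105,.138)]).round(1).tolist())
```

```text
[[319.95656524 130.78881126]]
[[320.03871472 132.71776268]]
ox +y bottom/top face [[318.8, 140.8], [319.6, 130.8]]
ox +y bottom/top face [[317.8, 140.6], [318.6, 130.6]]
```

Run:
```python
from h import *
arm.gripper_to(.65)
arm.movel([.4448,-.211,.141],velocity=.08); arm.gripper_to(0,20); state("grasp")
if 25<arm.read_width()*88<40:
    arm.movel([.4448,-.211,.30],velocity=.12); state("lift")
    go(.471,.274,.25,65.4)
    arm.movel([.471,.274,.075],velocity=.15); state("above")
cv2.imwrite("pics/f.png",np.hstack([crop("top",140,190,65,60,6),crop("side",245,220,65,60,6)]))
```

```text
grasp 6.3 [ 0.4449 -0.211   0.1413] w 31.7 grip 20.0 F [-0.4  2.5  3.9]
lift 7.8 [ 0.4444 -0.2107  0.2992] w 31.7 grip 20.0 F [ 0.4  0.2 -1.9]
above 10.9 [0.4717 0.2742 0.0757] w 32.0 grip 20.0 F [ 1.   0.9 -0.1]
```

View pics/f.png

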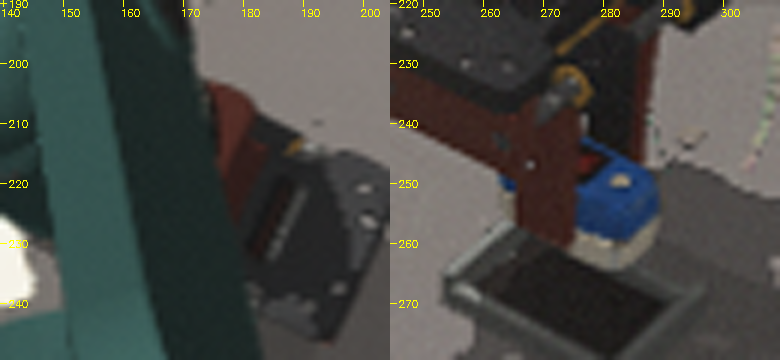

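Run:
```python
from h import *
S=arm.read_camera("side")
R=lambda a:np.array([[np.cos(a),-np.sin(a)],[np.sin(a),np.cos(a)]])
a=np.radians(65.4); u=np.array([np.cos(a),np.sin(a)]);w=np.array([u[1],-u[0]])
p=np.array([.4717,.2742])
print("near finger tip: inner/outer x +-w",proj(S,[[*(p+d*u+e*w),.0507] for d in(.0165,.030) for e in(-.01,.01)]).round(1).tolist())
for c in((.471,.274),(.471,.280)):
  print(proj(S,[[*(np.array(c)+R(np.radians(-24.6))@[sx*.042,sy*.0285]),.018] for sx,sy in((1,1),(-1,1),(-1,-1),(1,-1))]).round(1).tolist())
```

```text
near finger tip: inner/outer x +-w [[275.5, 259.2], [268.2, 255.4], [271.8, 262.4], [264.4, 258.6]]
[[253.6, 263.2], [283.9, 279.5], [298.7, 265.6], [268.9, 250.4]]
[[253.0, 264.9], [283.4, 281.4], [298.2, 267.4], [268.4, 252.0]]
```

Run:
```python
from h import *
arm.movel([.471,.277,.056],velocity=.1); state("above")
cv2.imwrite("pics/g.png",crop("side",248,240,55,45,14))
```

```text
above 11.4 [0.4705 0.2769 0.0557] w 31.8 grip 20.0 F [ 0.1 -0.5 -1.5]
```

View pics/g.png

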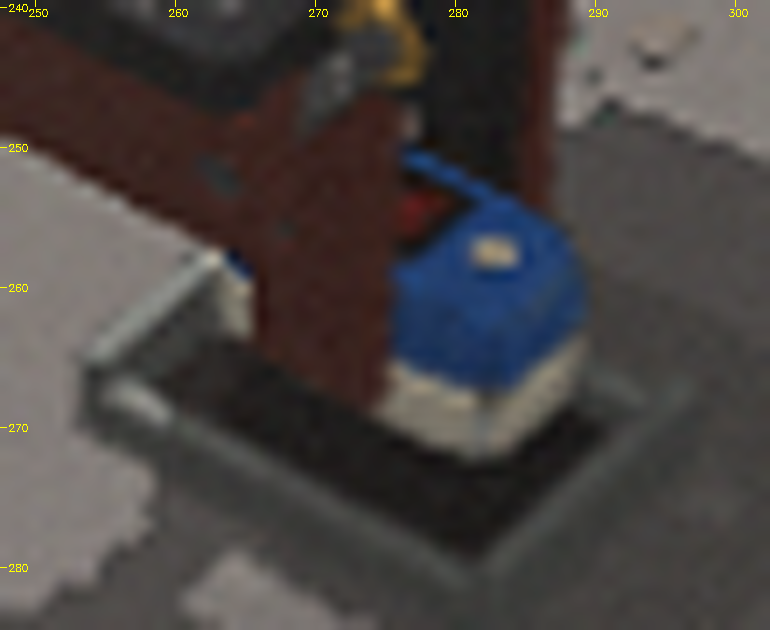

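Run:
```python
from h import *
S=arm.read_camera("side"); a=np.radians(-24.6)
ex=np.array([np.cos(a),np.sin(a)]);ey=np.array([-ex[1],ex[0]])
p=np.array([.4705,.2769])
def rel(uv,z):
    d=ray_c(S,[uv],z)[0,:2]-p; return np.round([d@ex*1e3,d@ey*1e3],1)
print("ox near corner",rel((282,272.5),.0197),"expect -30,16.5 (rounded)")
print("ox far-left bottom corner",rel((287.5+2.0,267.5-0.5),.0197))
for n,uv in(("(-,+)",(281.6,280.6)),("(-,-)",(296.8,267)),("(+,+)",(253.8,265.4)),("(+,-)~",(262.8,257.6))): print(n,rel(uv,.018))
```

```text
ox near corner [-25.1  12.2] expect -30,16.5 (rounded)
ox far-left bottom corner [-27.8 -12.7]
(-,+) [-38.4  31.8]
(-,-) [-39.6 -24.5]
(+,+) [38.7 31.6]
(+,-)~ [39.2 -1.9]
```

Run:
```python
from h import *
arm.movel([.472,.280,.056],velocity=.05)
print(arm.movel([.472,.280,.0395],velocity=.03,max_force=4)); state("down")
arm.gripper_to(.55); state("open")
arm.movel([.472,.280,.26]); state()
go(.445,-.213,.30,100); 
arm.gripper_to(1)
go(.375,.1,.30,100) if 0 else go(.40,.0,.35,0)
cv2.imwrite("pics/h.png",np.hstack([crop("top",345,205,60,50,6.6),crop("top",145,195,60,50,6.6)]))
```

```text
True
down 12.3 [0.4717 0.2799 0.0402] w 31.9 grip 20.0 F [-0.4  0.6  3.8]
open 12.8 [0.4712 0.2796 0.04  ] w 48.4 grip 0.0 F [-0.1  0.1 -0.3]
 14.4 [0.4714 0.2798 0.2591] w 48.4 grip 0.0 F [ 0.4 -0.9  0.2]
```

View pics/h.png

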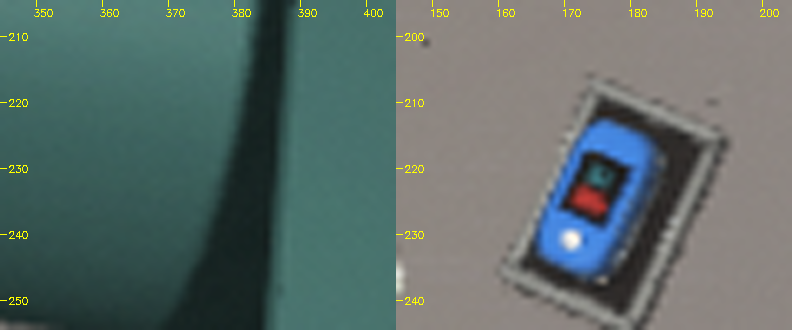

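The oximeter is lying in the cradle pocket, and the contact height matches the floor. The arm hides the stack, so I'll move aside and look again.

Run:
```python
from h import *
go(.45,.22,.35,0)
cv2.imwrite("pics/i.png",np.hstack([crop("top",345,205,60,50,6.6),crop("side",295,135,60,50,6.6)]))
```

```text
(no output)
```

View pics/i.png

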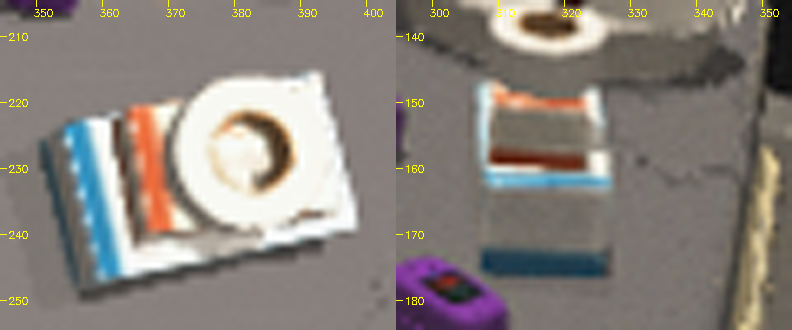

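Run:
```python
from h import *
print(ray("top",[(382.5,227.4)],.105),ray("side",[(317.7,138.1)],.105))
```

```text
[[ 0.44594784 -0.2117906   0.105     ]] [[ 0.44707214 -0.21187448  0.105     ]]
```

Run:
```python
from h import *
go(.4465,-.212,.20,100)
arm.movel([.4465,-.212,.110],velocity=.1); arm.gripper_to(0,18); state("grasp")
if 50<arm.read_width()*88<58:
    arm.movel([.4465,-.212,.22],velocity=.12); state("lift")
    go(.6215,-.060,.22,100)
    arm.movel([.6215,-.060,.085],velocity=.15)
    hit=arm.movel([.6215,-.060,.045],velocity=.05,max_force=5); state(f"hit {hit}")
    if not hit:
        print(arm.movel([.6215,-.060,.035],velocity=.03,max_force=4)); state("down")
```

```text
grasp 22.4 [ 0.4466 -0.2121  0.1102] w 54.6 grip 18.0 F [-0.7  0.1  1.5]
lift 23.5 [ 0.446  -0.2117  0.2193] w 54.5 grip 18.0 F [-0.3 -0.4  0. ]
hit False 26.4 [ 0.6217 -0.0601  0.0452] w 54.6 grip 18.0 F [-0.1  0.2 -0. ]
True
down 26.8 [ 0.6218 -0.0601  0.0357] w 54.4 grip 18.0 F [0.8 0.3 4.2]
```

Run:
```python
from h import *
arm.gripper_to(.85); arm.movel([.6217,-.060,.20],velocity=.15); state()
go(.45,.22,.35,0)
cv2.imwrite("pics/j.png",np.vstack([np.hstack([crop("top",345,205,60,50,6.4),crop("side",295,135,60,50,6.4)]),np.hstack([crop("top",285,145,60,40,6.4),crop("side",225,165,60,40,6.4)])]))
```

```text
28.6 [ 0.621  -0.0599  0.199 ] w 74.6 grip 0.0 F [-0.4 -0.6  0.5]
```

View pics/j.png

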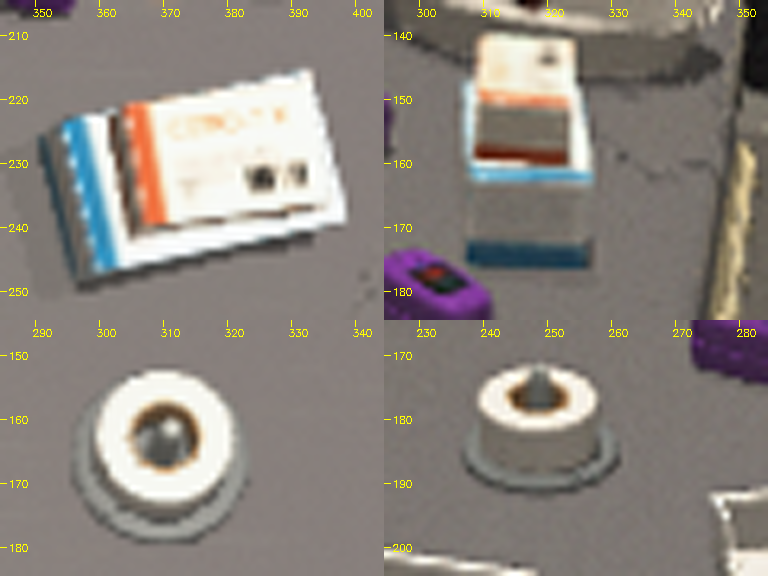

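Run:
```python
from fit import *
# corner signs: near(+y) edge is left in top view; +x is up
t=[((364.2,220.6),(1,1)),((367.9,240.1),(-1,1)),((395.8,236.4),(-1,-1)),((392,216),(1,-1))]
s=[((309.5,139.7),(1,-1)),((324.3,140.4),(-1,-1)),((323.6,150.9),(-1,1)),((308.9,150.1),(1,1))]
for o in([("top",.08,*a) for a in t],[("side",.08,*a) for a in s]):
    x,r=fit(.045,.070,o,[.446,-.213,.17]); print(x[:2].round(4),np.degrees(x[2]).round(1),r.tolist())
w=[((354.5,223.3),(1,1)),((360.4,246.9),(-1,1)),((398.6,239),(-1,-1)),((393.2,215.1),(1,-1))]
ws=[((295+(590-384)/6.4-.5,135+172/6.4-.5),(-1,1)),((295+(468-384)/6.4-.5,135+170/6.4-.5),(1,1))]
for o in([("top",.048,*a) for a in w],):
    x,r=fit(.058,.098,o,[.446,-.213,.17]); print("swab",x[:2].round(4),np.degrees(x[2]).round(1),r.tolist())
b=[((287.5,199.5),(1,-1)),((301.2,224),(-1,-1)),((266.3,242.5),(-1,1)),((253.9,217.1),(1,1))]; bs=[((275.7,192.4),(1,-1)),((299,190),(-1,-1)),((309.5,207.6),(-1,1)),((283.3,210.5),(1,1))]
bs=[((275.7,192.4),(1,-1)),((299,190),(-1,-1)),((309.5,207.6),(-1,1)),((283.3,210.5),(1,1))]
for o in([("top",.03,*a) for a in b],[("side",.03,*a) for a in bs]):
    x,r=fit(.067,.092,o,[.477,.026,.46]); print("short",x[:2].round(4),np.degrees(x[2]).round(1),r.tolist())
l=[((208.1,146.9),(1,1)),((257.2,145.6),(1,-1)),((257.8,175.9),(-1,-1)),((208.1,178.4),(-1,1))]
x,r=fit(.08,.12,[("top",.03,*a) for a in l],[.629,.134,0]); print("long",x[:2].round(4),np.degrees(x[2]).round(1),r.tolist())
```

```text
[ 0.4471 -0.2126] 7.1 [[-0.6, 0.3], [-0.7, -0.2], [0.6, -0.9], [0.7, 0.6]]
[ 0.4488 -0.2135] 6.0 [[0.1, -0.1], [-0.3, 0.3], [0.2, 0.1], [-0.1, -0.2]]
swab [ 0.4441 -0.2127] 10.2 [[-0.2, 0.0], [-0.5, 0.1], [0.6, -0.3], [0.1, 0.2]]
short [0.4768 0.0258] 26.4 [[-0.2, 0.7], [-1.0, 0.0], [0.6, -1.1], [0.4, 0.1]]
short [0.4804 0.0262] 25.4 [[-0.1, -0.5], [0.1, -0.6], [-0.7, 0.5], [0.7, 0.5]]
long [0.6291 0.1341] 0.9 [[0.8, 0.4], [-1.2, -0.1], [-0.8, 0.2], [1.1, -0.5]]
```

Run:
```python
from h import *
go(.448,-.213,.18,8.5)
arm.movel([.448,-.213,.087],velocity=.1); arm.gripper_to(0,20); state("grasp")
if 42<arm.read_width()*88<48:
    arm.movel([.448,-.213,.20],velocity=.12); state("lift")
    go(.4785,.026,.16,26)
    hit=arm.movel([.4785,.026,.050],velocity=.08,max_force=6); state(f"hit {hit}")
    if not hit: print(arm.movel([.4785,.026,.041],velocity=.03,max_force=4)); state("down")
```

```text
grasp 33.6 [ 0.4481 -0.2131  0.0872] w 45.3 grip 19.8 F [-0.9  0.4  2.7]
lift 34.7 [ 0.4475 -0.2127  0.1993] w 45.2 grip 19.8 F [ 0.3  0.  -1.2]
hit False 37.1 [0.4788 0.026  0.0504] w 45.2 grip 19.8 F [ 0.6 -0.4 -0.7]
True
down 37.5 [0.479  0.026  0.0418] w 45.0 grip 19.8 F [0.9 0.6 2.4]
```

Run:
```python
from h import *
arm.gripper_to(.8); arm.movel([.4785,.026,.16],velocity=.15)
arm.gripper_to(1); go(.445,-.2127,.16,10)
arm.movel([.445,-.2127,.040],velocity=.1); state("at"); arm.gripper_to(0,28); state("grasp")
if 55<arm.read_width()*88<61:
    arm.movel([.445,-.2127,.20],velocity=.12); state("lift")
    go(.630,.135,.16,1)
    hit=arm.movel([.630,.135,.052],velocity=.08,max_force=6); state(f"hit {hit}")
    if not hit: print(arm.movel([.630,.135,.041],velocity=.03,max_force=4)); state("down")
cv2.imwrite("pics/k.png",np.vstack([np.hstack([crop("top",200,135,62,50,6),crop("side",190,185,62,50,6)]),np.hstack([crop("top",245,195,62,50,6),crop("side",262,180,62,50,6)])]))
```

```text
at 41.8 [ 0.4454 -0.2129  0.0405] w 87.9 grip 0.0 F [-0.4 -0.1 -0.6]
grasp 42.4 [ 0.4451 -0.2127  0.0401] w 57.9 grip 28.0 F [-0.1  0.3  2.3]
lift 43.9 [ 0.4445 -0.2124  0.1993] w 58.0 grip 28.0 F [-0.   0.4 -0.7]
hit False 46.8 [0.6305 0.135  0.0526] w 58.3 grip 28.0 F [ 0.3 -0.4 -1.4]
True
down 47.2 [0.6305 0.135  0.0428] w 57.9 grip 28.0 F [-0.1 -0.1  2.8]
```

View pics/k.png

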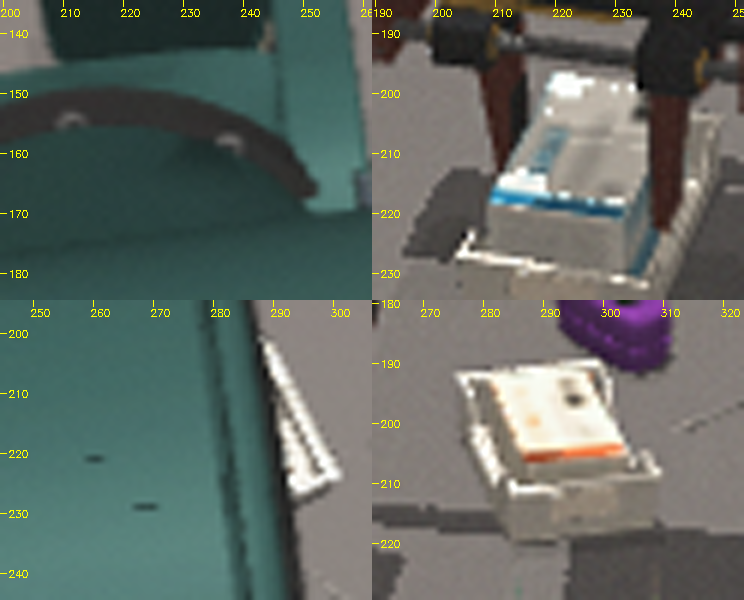

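The swab box is in the long bin with its contact height at the floor, and the plaster box lies flat in the short bin. Release, retreat and make one last check.

Run:
```python
from h import *
arm.gripper_to(.85); arm.movel([.630,.135,.22],velocity=.15)
go(.40,-.25,.30,0); arm.sleep(.3); state()
cv2.imwrite("pics/l.png",np.vstack([crop("top",120,135,210,115,3.7)[:,:740],np.hstack([crop("side",170,165,150,55,2.4),crop("side",170,220,150,55,2.4)])[:,:720].copy() if 0 else cv2.resize(crop("side",170,165,150,125,2),(777,300))[:,:777][:, :740] if 0 else cv2.copyMakeBorder(crop("side",180,180,140,100,1.7),0,0,0,740-238,cv2.BORDER_CONSTANT)]))
```

```text
51.2 [ 0.4004 -0.2496  0.2999] w 74.7 grip 0.0 F [ 0.4  0.5 -0.3]
```

View pics/l.png

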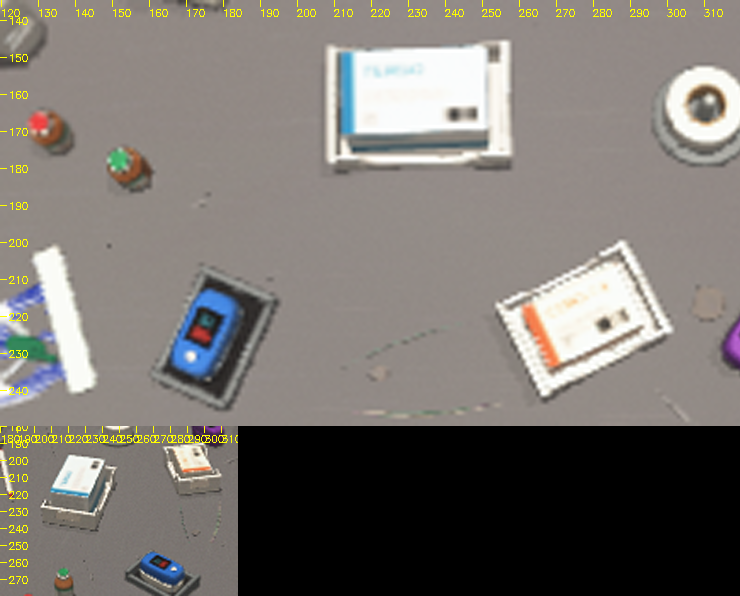

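Everything is in place: the oximeter in its pocket, the tape on the spindle, both boxes flat in their bins, and the vials at (130,168) and (153,178) standing.

```bash
python3 -c "
from bench import arm
print(arm.job_done())"
```

```text
the job is handed in; nothing more can be done
None
```

The job is handed in at about 51 s of the 112 s allowed: the oximeter is in its cradle, the tape on its spindle, each box flat in its own bin, and both vials stand where they were in the final pictures; the judge returned no verdict.

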